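Seat the chromatography column in its V-block

TASK

Roll the steel column lying on the bench sideways, by pushing on its side, up the low ramp and into the groove of the V-block. Then push it endwise along the groove until it is fully home against the slotted end stop, and finally swing the keeper arm by its upright thumb post all the way across the column, so that it traps the end fitting against the stop. Use only the fingertips or the outside of the fingers: do not grip or lift the column, and leave the vial, fuse carton, petri dish and beaker alone.

Things in the scene. Friction and masses are not known exactly. Their poses are not given: they have to be found in the camera images.
- column: Polished steel column, 0.25 to 0.5 kg, by the ramp foot, up to 8 degrees out of line with the groove. Origin on its axis at mid-length, own x along it; rolls freely, so y and z turn (z up at the start). Two round end fittings, 34 mm diameter, 18 mm long, 90 mm over both; between them tube 24 mm diameter, 54 mm long. A white plug, 10 mm diameter, stands out 5 mm from each end (100 mm overall).
- cradle: Low blackened steel V-block, bolted down, x = -82 to +45 mm. Origin on the bench, z up; x along the groove to the end stop (away from the robot); y across. Ramp on the -y side: foot at y = -78 mm (0.8 mm high), crest at y = -17 mm (11 mm high). Back wall y = 20 to 34 mm, x = -42 to 45 mm, 33 mm high; behind it a foot with screws, 11 mm high, to y = 52 mm.
- groove (a point): Where the column's origin lies when it is seated and home: x = 0, y = 0, z = 22.6 mm in the V-block's frame; axes as the V-block. The groove below is a 120-degree V, its bottom 3 mm above the bench at y = 0, its edges 11 mm high at y = -14 and +14 mm, open towards the robot. The column slides along it at 1 to 2 N.
- end_stop (a point): Middle of the slot in the near face of the end stop, a steel plate across the far end of the groove: x = 45 to 55 mm, y = -20 to 34 mm of the V-block, 38 mm high. The upright slot, 14 mm wide, open from 14 mm height upward, takes the port plug; the flat end of the column's fitting comes to rest on the plate. This point is 22.6 mm above the bench.
- keeper (a joint): Flat steel arm, 11 mm wide, 42 mm from its upright pivot on the back wall (x = 19, y = 27 mm of the V-block). 0 = parked along the wall towards the robot, starts at 0 to 0.2; grows anticlockwise from above to 1.571 = limit, across the groove. Stays where left, about 1.5 N to move. 36.5 to 44.5 mm high: passes 2 mm over the seated tube and, if the column is home, just clears the far fitting.
- keeper_post (a point): Middle of the keeper's upright knurled thumb post: 12 mm diameter, from 44.5 to 70.5 mm above the bench (this point at 57.5 mm), 36 mm from the pivot.
- vial_4: Sample vial, 22 mm diameter, 50 mm tall, standing near the column; origin at its underside. Leave alone.
- fuse_pack: Small white carton 24x36x11 mm lying to the left of the V-block (+y side); origin at its underside. Leave alone.
- petri_1: Closed petri dish, 61 mm diameter, 16 mm high, on the bench to the left of the V-block, near the front edge; origin at its underside. Leave alone.
- beaker: Small glass beaker, 50 mm diameter, 66 mm tall, farther from the robot than the V-block; origin at its underside. Leave alone.
Mind the look-alikes: they are no part of the job. What is shaped like the column but red is not meant.

How it is judged:
By the outcome, as a careful person would: the job done as asked, in the order asked, and still so for the second after the job is handed in, with the robot touching nothing.
It also fails if it takes over 61 s, if anything falls off the work surface, if the arm or the gripper's body presses on something with over 40 N, if the wrist force passes 120 N, or if a joint passes its speed limit or range.

ROBOT

A 6-joint arm with a two-finger parallel gripper is mounted at the origin on a cart in front of the work surface, level with it; the furniture and walls round the work are solid. World frame = base frame: x ahead of the robot, y to its left, z up, the work surface at z = 0. Lengths are in m, angles in rad, forces in N, time in s.
With the tool pointing down it reaches from about 0.3 to 0.775 m from the base axis. Payload 14.6 kg.
Tool frame: the origin (TCP) lies at the centre of the arm's flange, where the gripper is bolted on; the fingertips stand 199 mm ahead of it and the grasp point (between the pads) lies ctrl.tcp_to_grasp ahead of it (ctrl.tcp_to_grasp is the distance from the TCP to the grasp point, in m); z points along the fingers, y is the line along which they close (so a half turn about z gives the same grasp; the last joint's range is limited). The gripper opens to 94 mm and grips with 3 to 60 N. Pads are 16 mm wide; open, the fingers measure 119 mm over their backs; the gripper's body (75 mm by 177 mm) begins 78 mm behind the grasp point.
Start: joints at [1.282, 0.3, 1.521, -0, 1.321, -0.067], TCP at [0.121, 0.537, 0.405] pointing down, gripper open.
Joint ranges: [-3.03, 3.03], [-0.79, 2.21], [0.23, 2.52], [-1.04, 4.18], [0, 3.07], [-2.55, 2.55]. Speed limits (rad/s): [2.22, 2.22, 2.57, 3.14, 3.14, 3.14].

INTERFACE

Orientations are given as [roll, pitch, yaw] about the fixed x, y, z axes, in that order (R = Rz(yaw) Ry(pitch) Rx(roll)).
In Python, from station import ctrl gives the robot as it stands. The module is installed in compiled form; this text tells all that it offers.
- The arm moves only by the shell command python3 -m jog 'ROWS' [OPENING] [FORCE]. ROWS is JSON, a list of rows, each a list of 6 numbers: the shift along the tool's x, y, z in cm, then the turn, a rotation vector about the tool's x, y, z in rad. In form: [[tx, ty, tz, ax, ay, az], ...]. A call has 1 to 8 rows; each row is the pose to reach, as a shift and turn from the pose commanded when the call began, along the tool's axes at that moment; what a row does not reach only later rows make up. A row lasts 1/10 s, in which the tool goes at most 50 mm and 8.59 degrees, less where a joint would pass 70% of its speed; a pose out of reach is approached as far as the arm can. A call with a gripper value outside its range is refused whole. OPENING is the opening in per cent of the stroke, from 0 (shut) to 100 (fully open), set as the call begins (- or left out, the last holds). The fingers move at their own pace and stop on an object; FORCE is the grip in N (left out, the last holds). Time passes only in rows, so rows that repeat a pose let the fingers close. It gives the time, the measured TCP pose, the force, the opening and the grip force at its end, in the units of the state.
- ctrl.get_obs(): the state, without advancing time (a new reading comes with each control period).
- ctrl.camera(name): name is "scene" or "top"; returns a dict with "img" (480x640x3 uint8, blue, green, red), "intrinsics" (3x3 intrinsics, pixels), "R" (3x3) and "t" (3): a world point X has camera coordinates R X + t. Camera axes: x right, y down, z forward; pixel columns grow to the right and rows downward; lengths in m; the calibration is good to about 2 mm. A picture is of the moment at which its call begins. There is no depth.
- ctrl.hand_in(): hands the job in; it is judged then, once.
The state is a dict: "time_s": time; "qpos": joint angles; "joint_vel": joint speeds; "tau": joint torques, N m; "ee_pos": TCP position; "eef_rot": TCP orientation; "force": force on the tool from outside, world axes, zero at the start; "moment": the same for the moment, N m; "grip_width": finger opening in m; "grip_force": force on a finger pad.
Only numpy, scipy, OpenCV 4.12 (cv2) and the standard library are available. Lean on these libraries where they do the work, as an engineer would, in place of code of your own. Each camera call takes 0.05 s, during which the arm holds its last target. There are 200 camera calls.

## Working session

There is one attempt and no reset: what is moved stays moved. The work goes in short steps, Python scripts to look and compute and a shell command to move; the robot and the scene stay as the last step left them, time stands still between calls to the robot, and variables do not carry over. Pictures are saved under pics/ and viewed, at most 13 in all, crops included, and the job is handed in when it is done.

```bash
mkdir -p pics; cat > h.py <<'E'
import numpy as np, cv2
from station import ctrl
def snap(n,f):
    c=ctrl.camera(n); cv2.imwrite('pics/'+f,c['img']); np.savez('pics/'+f+'.npz',**c); return c
def ray(c,u,v,z):
    K=np.array(c['intrinsics']);R=np.array(c['R']);t=np.array(c['t'])
    d=R.T@np.linalg.solve(K,[u,v,1.]);o=-R.T@t
    return (o+d*(z-o[2])/d[2])
def proj(c,X):
    p=np.array(c['intrinsics'])@(np.array(c['R'])@np.array(X)+np.array(c['t']));return p[:2]/p[2]
E
python3 - <<'E'
from h import *
for n in('top','scene'):
    c=snap(n,n+'0.png'); print(n,c['intrinsics'],-np.array(c['R']).T@c['t'],c['R'])
o=ctrl.get_obs();print(o['ee_pos'],o['eef_rot'],o['grip_width'],ctrl.tcp_to_grasp,o['time_s'])
E
```

```text
top [[502.40884894   0.         316.49536727]
 [  0.         502.40884894 246.25052796]
 [  0.           0.           1.        ]] [0.43934019 0.1818602  1.02401452] [[ 0.02317091 -0.99968424 -0.00972262]
 [-0.99510487 -0.02212803 -0.09631533]
 [ 0.09606977  0.01190674 -0.99530338]]
scene [[532.62156115   0.         306.65441791]
 [  0.         532.62156115 243.85362356]
 [  0.           0.           1.        ]] [ 0.17758121 -0.53606736  0.5006963 ] [[ 0.89874976 -0.43804502 -0.01911624]
 [-0.22284002 -0.41879046 -0.88031635]
 [ 0.3776125   0.79544397 -0.47400178]]
[0.12096591 0.53649987 0.40415268] [-3.14057965e+00 -6.04422510e-05  2.91981693e+00] 0.09422157709332368 0.1804 0.1
```

View pics/top0.png

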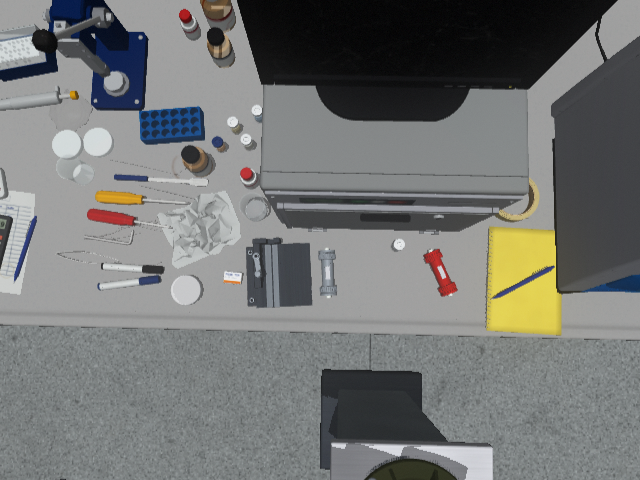

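View pics/scene0.png

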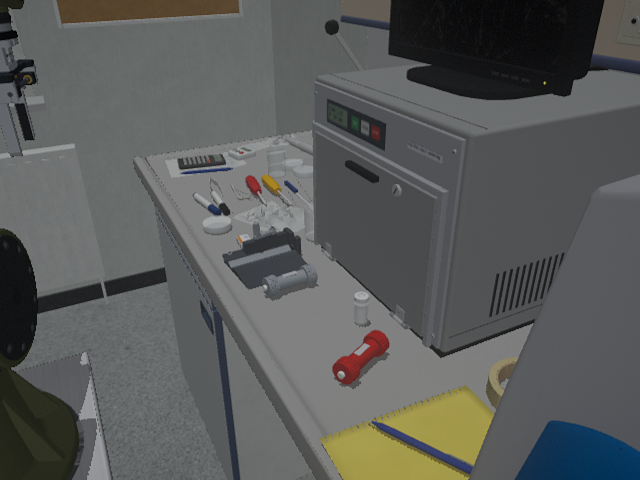

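The steel column is at top pixel (328,272) and scene pixel (290,280). The red look-alike is at top (440,272), and red rules it out. The V-block is at top (280,273), the vial at (399,244), the carton at (233,278), the petri dish at (186,290) and the beaker at (255,207). I'll confirm this in an enlarged crop.

```bash
python3 - <<'E'
import cv2,numpy as np
a=cv2.imread('pics/top0.png')[222:322,225:355]; b=cv2.imread('pics/scene0.png')[210:310,205:335]
a=cv2.resize(a,None,fx=6,fy=6,interpolation=cv2.INTER_CUBIC)
cv2.imwrite('pics/a.png',a); cv2.imwrite('pics/b.png',cv2.resize(b,None,fx=6,fy=6,interpolation=cv2.INTER_CUBIC))
E
```

```text
(no output)
```

View pics/a.png

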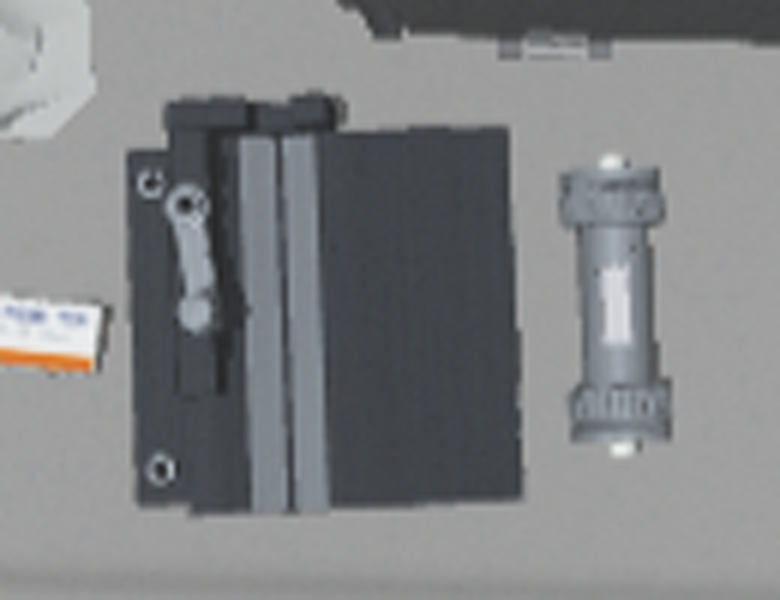

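View pics/b.png

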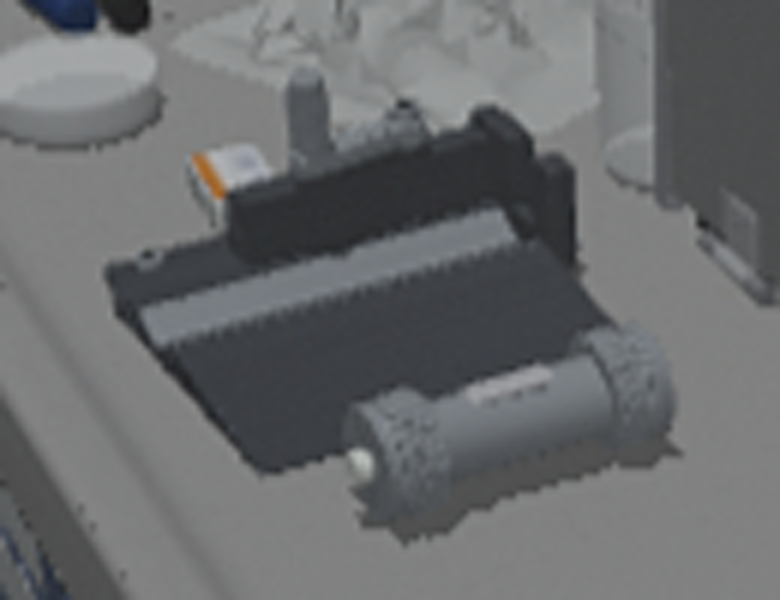

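The crop confirms it: a steel column with white plugs at crop (611,158) and (624,452), lying by the ramp foot edge (508..522, 127..498). The groove line runs (278,140)-(292,512), the pivot is at (186,204) and the post top at (198,312).

```bash
cat > m.py <<'E'
from h import *
from scipy.optimize import least_squares
c=dict(np.load('pics/top0.png.npz'))
f=lambda u,v,z:ray(c,(u+.5)/6-.5+225,(v+.5)/6-.5+222,z)
P=[((522,499),(-82,-78,.8)),((508,127),(45,-78,.8)),((292,512),(-82,0,3)),((186,204),(19,27,46)),((328,511),(-82,-14,11)),((251,513),(-82,14,11)),((346,100),(55,-20,38)),((165,102),(55,34,38))]
W=np.array([f(*p,q[2]/1e3)[:2] for p,q in P]);L=np.array([q[:2] for p,q in P])/1e3
def T(s,L):
    a=s[2];return L@np.array([[np.cos(a),np.sin(a)],[-np.sin(a),np.cos(a)]])+s[:2]
r=least_squares(lambda s:(T(s,L)-W).ravel(),[.4,.2,0]);S=r.x
if __name__=='__main__':
    print('cradle',S,'res mm',(r.fun.reshape(-1,2)*1e3).round(1).tolist())
    a,b=f(611,160,.017),f(624,450,.017);print('col',a,b,(a+b)/2,np.arctan2(*(a-b)[1::-1]),np.linalg.norm(a-b))
    R=lambda p:(np.array(p[:2])-S[:2])@np.array([[np.cos(S[2]),-np.sin(S[2])],[np.sin(S[2]),np.cos(S[2])]])
    for n,p in(('col far',a),('near',b),('post',f(196,311,.0705)),('vial',ray(c,399,244,.05)),('cabinet',f(600,40,0)),('carton r',f(108,310,.011))):print(n,p,R(p)*1e3)
    s=dict(np.load('pics/scene0.png.npz'))
    g=lambda u,v,z:ray(s,(u+.5)/6-.5+205,(v+.5)/6-.5+210,z)
    print('scene: near plug',g(358,463,.017),'post top',g(306,75,.0705),'foot near corner',g(262,474,.0008),T(S,np.array([-.082,-.078])), 'cab',g(770,300,0))
E
python3 m.py
```

```text
cradle [0.4948517  0.28310902 0.05613458] res mm [[-1.6, -0.7], [-0.8, -1.3], [0.1, -0.0], [-0.5, -1.0], [0.1, -1.2], [-0.2, 1.0], [2.0, 4.5], [0.9, -1.2]]
col [0.53294232 0.17384907 0.017     ] [0.43626933 0.16747155 0.017     ] [0.48460583 0.17066031 0.017     ] 0.06587450926361031 0.09688312065360426
col far [0.53294232 0.17384907 0.017     ] [  31.9005776  -111.22493496]
near [0.43626933 0.16747155 0.017     ] [ -64.97794762 -112.16855459]
post [0.47705688 0.30455593 0.0705    ] [-16.56351667  22.41151031]
vial [0.54132161 0.03312854 0.05      ] [  32.37152781 -252.19393335]
cabinet [0.57569788 0.17835697 0.        ] [  74.84171181 -109.12293286]
carton r [0.47907194 0.34185231 0.011     ] [-12.45911076  59.53607975]
scene: near plug [0.43404794 0.17302837 0.017     ] post top [0.47399664 0.30676011 0.0705    ] foot near corner [0.41601622 0.20421141 0.0008    ] [0.41735706 0.20063126] cab [0.59272373 0.22503562 0.        ]
```

```bash
sed -i 's/,((346,100),(55,-20,38))//' m.py; cat > w.py <<'E'
import sys
from m import *
from scipy.spatial.transform import Rotation as Ro
def local():
    o=ctrl.get_obs();R=Ro.from_euler('xyz',o['eef_rot']);p=np.array(o['ee_pos'])+R.apply([0,0,.199])
    d=p[:2]-S[:2];a=S[2];return o,R,p,np.array([d[0]*np.cos(a)+d[1]*np.sin(a),-d[0]*np.sin(a)+d[1]*np.cos(a),p[2]])*1e3
o,R,p,l=local()
print('tip local mm',l.round(1),'F',np.round(o['force'],1),'t',round(o['time_s'],1),'grip',round(o['grip_width'],4),'yaw err',round(Ro.from_euler('xyz',o['eef_rot']).as_euler('xyz')[2]-S[2],3))
if len(sys.argv)>3:
    t=np.array([float(v) for v in sys.argv[1:4]])/1e3
    Wt=np.append(T(S,t[:2]),t[2]); Rt=Ro.from_euler('xyz',[np.pi,0,np.pi+S[2]])
    print('row',(R.inv().apply(Wt-p)*100).round(2),(R.inv()*Rt).as_rotvec().round(3))
E
python3 m.py|head -3; python3 w.py -16.5 -150 80
```

```text
cradle [0.49498402 0.28404631 0.06609803] res mm [[-0.7, -0.5], [0.1, 0.1], [0.3, 0.1], [-0.6, 0.1], [0.4, -1.1], [-0.2, 1.1], [0.7, 0.3]]
col [0.53294232 0.17384907 0.017     ] [0.43626933 0.16747155 0.017     ] [0.48460583 0.17066031 0.017     ] 0.06587450926361031 0.09688312065360426
col far [0.53294232 0.17384907 0.017     ] [  30.59688976 -112.46374737]
tip local mm [-356.6  276.4  205.2] F [-0.3  0.  -0.1] t 0.1 grip 0.0942 yaw err 2.854
row [-44.72 -31.22  12.54] [-0.001 -0.    -0.288]
```

```bash
python3 -m jog '[[-10,-8,1,0,0,-0.1],[-20,-15,2,0,0,-0.2],[-30,-21,4,0,0,-0.288],[-36,-26,7,0,0,-0.288],[-44.7,-31.2,12.5,0,0,-0.288],[-44.7,-31.2,12.5,0,0,-0.288],[-44.7,-31.2,12.5,0,0,-0.288],[-44.7,-31.2,12.5,0,0,-0.288]]' 0 20; python3 w.py -16.5 -150 12
```

```text
time_s: 0.9
ee_pos: [0.3835, 0.2452, 0.3246]
eef_rot: [3.142, 0.0, -3.075]
force: [0.3, 0.2, 0.5]
grip_width: 0.0335
grip_force: 0.0
tip local mm [-113.8  -31.4  125.6] F [0.3 0.2 0.5] t 0.9 grip 0.0335 yaw err -3.141
row [ -9.73 -11.86  11.36] [0. 0. 0.]
```

```bash
python3 -m jog '[[-9.7,-11.9,0,0,0,0],[-9.7,-11.9,0,0,0,0],[-9.7,-11.9,0,0,0,0],[-9.7,-11.9,0,0,0,0],[-9.7,-11.9,0,0,0,0],[-9.7,-11.9,0,0,0,0],[-9.7,-11.9,0,0,0,0]]'; python3 w.py -16.5 -150 12
```

```text
time_s: 1.6
ee_pos: [0.4865, 0.1357, 0.3251]
eef_rot: [3.142, -0.0, -3.074]
force: [0.1, 0.4, 0.8]
grip_width: 0.0006
grip_force: 0.0
tip local mm [ -18.3 -147.5  126.1] F [0.1 0.4 0.8] t 1.6 grip 0.0006 yaw err -3.14
row [-0.18 -0.25 11.41] [ 0.    -0.     0.002]
```

```bash
python3 -m jog '[[-0.15,-0.25,4,0,0,0],[-0.15,-0.25,8,0,0,0],[-0.15,-0.25,10,0,0,0],[-0.15,-0.25,11.3,0,0,0],[-0.15,-0.25,11.3,0,0,0],[-0.15,-0.25,11.3,0,0,0]]'; python3 - <<'E'
from h import *
c=snap('scene','s1.png');im=c['img'];cv2.imwrite('pics/s1c.png',cv2.resize(im[200:320,200:360],None,fx=4.8,fy=4.8))
E
python3 w.py -16.5 -130 13
```

```text
time_s: 2.2
ee_pos: [0.489, 0.1327, 0.2131]
eef_rot: [3.141, 0.001, -3.075]
force: [1.2, -0.5, 0.0]
grip_width: 0.0003
grip_force: 0.0
tip local mm [ -15.5 -150.7   14.3] F [ 0.  -0.7  0.1] t 2.2 grip 0.0005 yaw err -3.141
row [0.1  2.07 0.13] [0.    0.002 0.001]
```

View pics/s1c.png

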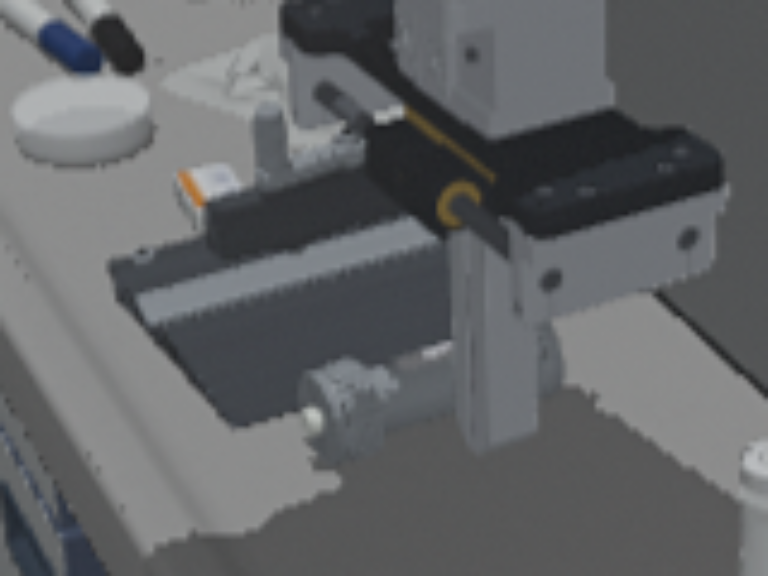

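The finger (crop 500,430) stands beside the tube at mid-length, clear of it. I'll push slowly.

```bash
python3 -m jog '[[0.1,0.5,0.1,0,0,0],[0.1,1.0,0.1,0,0,0],[0.1,1.4,0.1,0,0,0],[0.1,1.8,0.1,0,0,0],[0.1,2.2,0.1,0,0,0],[0.1,2.6,0.1,0,0,0],[0.1,3.0,0.1,0,0,0],[0.1,3.4,0.1,0,0,0]]'; python3 -m jog '[[0,0.4,0,0,0,0],[0,0.8,0,0,0,0],[0,1.2,0,0,0,0],[0,1.6,-0.05,0,0,0],[0,2.0,-0.1,0,0,0],[0,2.4,-0.1,0,0,0],[0,2.8,-0.15,0,0,0],[0,2.8,-0.15,0,0,0]]' ; python3 w.py; cat > look.py <<'E'
from m import *
import sys
c=snap('top',sys.argv[1]+'.png');im=c['img'].astype(int)
z=float(sys.argv[2])/1e3 if len(sys.argv)>2 else .017
m=((im.min(2)>int(sys.argv[3]) if len(sys.argv)>3 else im.min(2)>185)).astype(np.uint8);m[:228]=0;m[312:]=0;m[:,:246]=0;m[:,350:]=0
n,_,st,ce=cv2.connectedComponentsWithStats(m)
a=S[2];Q=np.array([[np.cos(a),-np.sin(a)],[np.sin(a),np.cos(a)]])
for i in range(1,n):
    print(st[i,4],ce[i].round(1),((ray(c,*ce[i],z)[:2]-S[:2])@Q*1e3).round(1))
cv2.imwrite('pics/'+sys.argv[1]+'c.png',cv2.resize(c['img'][222:322,225:355],None,fx=6,fy=6,interpolation=cv2.INTER_CUBIC))
E
python3 look.py t2 22
```

```text
time_s: 3.05
ee_pos: [0.4856, 0.1664, 0.2111]
eef_rot: [-3.142, -0.0, -3.075]
force: [0.4, 0.3, 0.6]
grip_width: 0.0002
grip_force: 0.2
time_s: 3.85
ee_pos: [0.4837, 0.1945, 0.2126]
eef_rot: [3.141, 0.0, -3.075]
force: [-0.3, -1.3, 1.0]
grip_width: 0.0003
grip_force: 0.3
tip local mm [-17.1 -88.6  13.6] F [-0.3 -1.3  1. ] t 3.9 grip 0.0003 yaw err -3.141
1 [257. 259.] [14.6 27.3]
```

View pics/t2c.png

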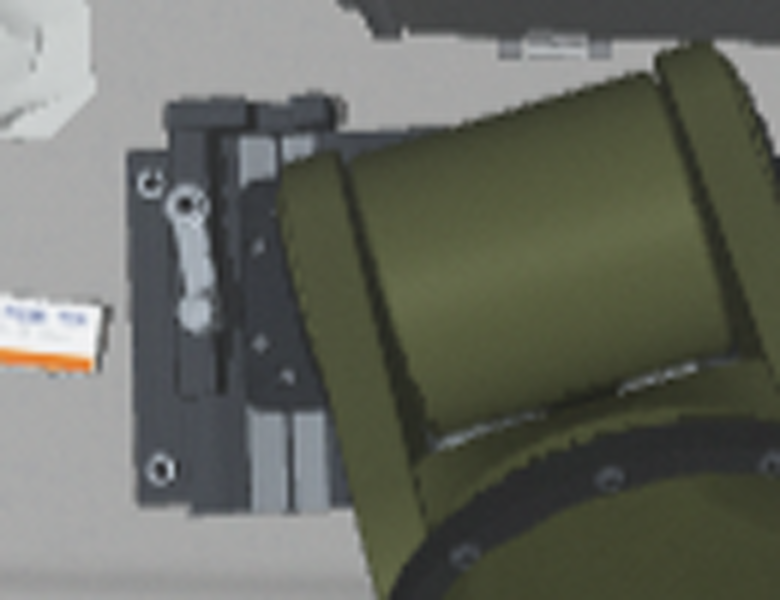

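The arm hides the column from the top camera, so I'll use the scene camera. I'll push on up the ramp.

```bash
python3 -m jog '[[0,0.4,0,0,0,0],[0,0.8,0,0,0,0],[0,1.2,0,0,0,0],[0,1.6,-0.05,0,0,0],[0,2.0,-0.1,0,0,0],[0,2.4,-0.1,0,0,0],[0,2.8,-0.15,0,0,0],[0,2.8,-0.15,0,0,0]]' ; python3 w.py;  python3 - <<'E'
from h import *
c=snap('scene','s2.png');im=c['img'];cv2.imwrite('pics/s2c.png',cv2.resize(im[200:320,200:360],None,fx=4.8,fy=4.8))
E
```

```text
time_s: 4.7
ee_pos: [0.4818, 0.2225, 0.2141]
eef_rot: [3.141, 0.0, -3.075]
force: [0.5, 0.1, 0.8]
grip_width: 0.0004
grip_force: 0.1
tip local mm [-17.2 -60.5  15.1] F [0.5 0.1 0.8] t 4.7 grip 0.0004 yaw err -3.141
```

View pics/s2c.png

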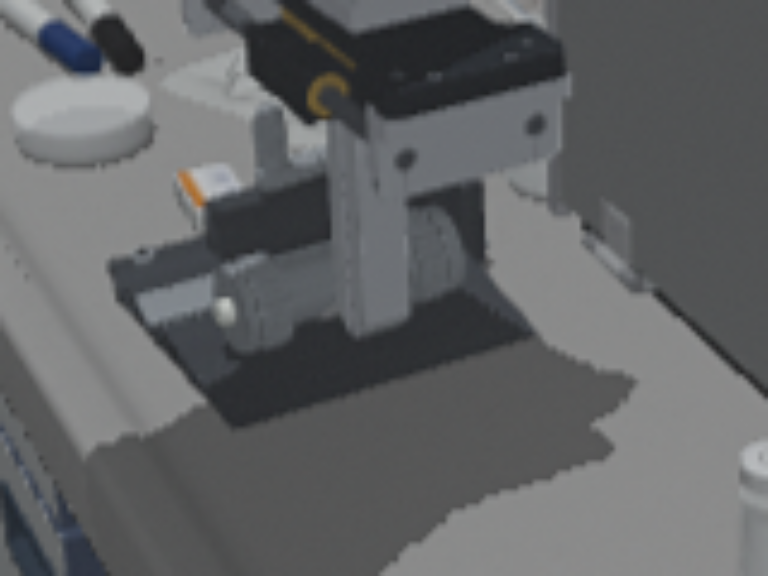

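The column is square on the ramp, with its near plug at crop (225,312). Next I'll push it over the crest.

```bash
python3 -m jog '[[0,0.4,0,0,0,0],[0,0.8,0,0,0,0],[0,1.2,0,0,0,0],[0,1.6,0,0,0,0],[0,1.9,0,0,0,0],[0,2.2,0,0,0,0],[0,2.5,0,0,0,0],[0,2.8,0,0,0,0]]' ; python3 -m jog '[[0,0.2,0,0,0,0],[0,0.4,0,0,0,0],[0,0.5,0,0,0,0],[0,0.5,0,0,0,0]]'; python3 w.py;  cat > sc.py <<'E'
from m import *
import sys
c=snap('scene',sys.argv[1]+'.png');im=c['img'].astype(int)
cv2.imwrite('pics/'+sys.argv[1]+'c.png',cv2.resize(c['img'][200:320,200:360],None,fx=4.8,fy=4.8))
hsv=cv2.cvtColor(c['img'],cv2.COLOR_BGR2HSV);m=((hsv[...,2]>165)&(hsv[...,1]<45)).astype(np.uint8);m[:255]=0;m[300:]=0;m[:,:225]=0;m[:,300:]=0
n,_,st,ce=cv2.connectedComponentsWithStats(m);a=S[2];Q=np.array([[np.cos(a),-np.sin(a)],[np.sin(a),np.cos(a)]])
for i in range(1,n):print(st[i,4],ce[i].round(1),((ray(c,*ce[i],.0226)[:2]-S[:2])@Q*1e3).round(1))
print('exp plug end at col x -17:',proj(c,np.append(T(S,np.array([-.067,0])),.0226)).round(1))
E
python3 sc.py s3
```

```text
time_s: 5.55
ee_pos: [0.48, 0.2502, 0.2141]
eef_rot: [3.141, 0.0, -3.075]
force: [-0.7, 0.4, -0.7]
grip_width: 0.0011
grip_force: 0.0
time_s: 5.95
ee_pos: [0.4797, 0.255, 0.2141]
eef_rot: [-3.142, 0.0, -3.075]
force: [-0.1, -0.2, 0.0]
grip_width: 0.0003
grip_force: 0.0
tip local mm [-17.1 -28.   15.1] F [-0.1 -0.2  0. ] t 6.0 grip 0.0003 yaw err -3.141
5 [237.8 255.6] [-67.4   5.1]
exp plug end at col x -17: [239.1 256.7]
```

View pics/s3c.png

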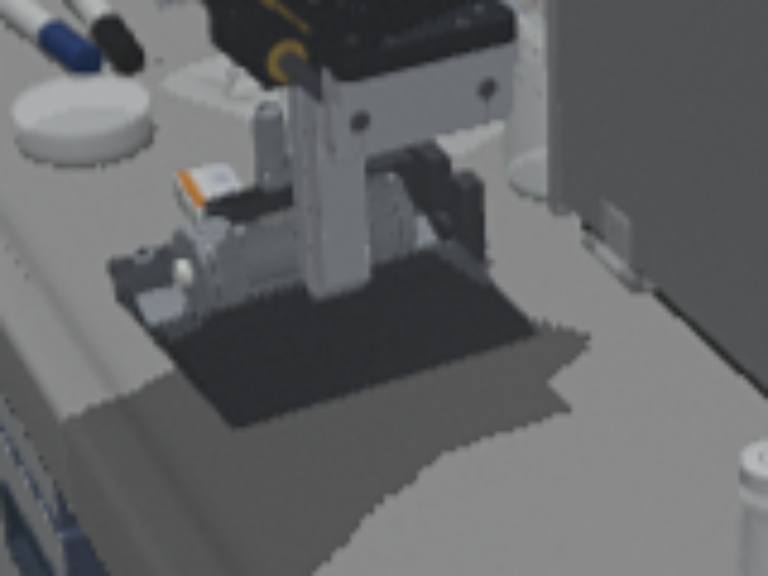

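The column is seated, with its plug at crop (183,270) where I expected it. Next I'll go round to the near end.

```bash
python3 -m jog '[[0,-1.0,0,0,0,0],[0,-2,0,0,0,0],[4,-2,0,0,0,0],[7.8,-2,0,0,0,0],[7.8,-2,0,0,0,0],[7.8,0,0,0,0,0],[7.8,2.8,0,0,0,0],[7.8,2.8,0,0,0,0]]'; python3 -m jog '[[0,0,0,0,0,0],[0,0,0,0,0,0]]'; python3 w.py -83 0 15; python3 sc.py s4
```

```text
time_s: 6.8
ee_pos: [0.4004, 0.279, 0.2145]
eef_rot: [3.141, 0.001, -3.074]
force: [-0.0, -0.4, 0.2]
grip_width: 0.0007
grip_force: 0.0
time_s: 7.0
ee_pos: [0.4003, 0.2769, 0.214]
eef_rot: [-3.141, -0.0, -3.076]
force: [0.7, -0.5, -0.2]
grip_width: 0.0005
grip_force: 0.0
tip local mm [-95.  -1.  15.] F [ 0.7 -0.5 -0.2] t 7.0 grip 0.0005 yaw err -3.142
row [-1.2  0.1  0. ] [-0. -0. -0.]
exp plug end at col x -17: [239.1 256.7]
```

```bash
python3 -m jog '[[-0.6,0.1,0,0,0,0],[-1.1,0.1,0,0,0,0],[-1.5,0.1,0,0,0,0],[-1.8,0.1,0,0,0,0],[-2.1,0.1,0,0,0,0],[-2.4,0.1,0,0,0,0],[-2.7,0.1,0,0,0,0],[-3.0,0.1,0,0,0,0]]'; python3 w.py; for i in 1 2 3; do python3 -m jog '[[-0.1,0,0,0,0,0],[-0.2,0,0,0,0,0],[-0.2,0,0,0,0,0]]'|grep force; python3 w.py; done
```

```text
time_s: 7.85
ee_pos: [0.4301, 0.2807, 0.214]
eef_rot: [-3.141, -0.0, -3.075]
force: [-0.5, -1.5, -1.6]
grip_width: 0.0005
grip_force: 0.7
tip local mm [-65.    0.9  15. ] F [-0.5 -1.5 -1.6] t 7.8 grip 0.0005 yaw err -3.141
force: [-0.9, -0.5, 0.0]
grip_force: 0.1
tip local mm [-63.    1.   15.1] F [-0.9 -0.5  0. ] t 8.2 grip 0.0004 yaw err -3.141
force: [-0.7, -0.3, -0.8]
grip_force: 0.2
tip local mm [-61.    0.9  15.1] F [-0.7 -0.3 -0.8] t 8.4 grip 0.0004 yaw err -3.141
force: [-6.0, 0.4, 3.4]
grip_force: 3.3
tip local mm [-59.8   0.9  15. ] F [-6.   0.4  3.4] t 8.8 grip 0.0005 yaw err -3.141
```

```bash
python3 -m jog '[[-0.1,0,0,0,0,0],[-0.1,0,0,0,0,0],[-0.1,0,0,0,0,0]]'|grep force; python3 w.py; python3 -m jog '[[0.5,0,0,0,0,0],[2,0,-1,0,0,0],[4,0,-5,0,0,0],[8,0,-6,0,0,0],[12,0,-6,0,0,0],[12,0,-6,0,0,0],[12,0,-6,0,0,0]]'; python3 w.py;python3 look.py t3 22 ; python3 sc.py s5
```

```text
force: [-12.0, -0.1, 6.9]
grip_force: 6.2
tip local mm [-59.7   0.9  14.8] F [-12.   -0.1   6.9] t 9.1 grip 0.0005 yaw err -3.141
time_s: 9.75
ee_pos: [0.3171, 0.2733, 0.2747]
eef_rot: [3.141, 0.002, -3.074]
force: [-0.2, 0.2, 0.1]
grip_width: 0.0002
grip_force: 0.0
tip local mm [-177.9    1.2   75.7] F [-0.2  0.2  0.1] t 9.8 grip 0.0002 yaw err -3.141
7 [269.7 241.6] [48.6  0.7]
1 [257. 259.] [14.6 27.3]
49 [269.5 265.4] [0.8 2.7]
8 [271.5 289.5] [-47.4   0.4]
exp plug end at col x -17: [239.1 256.7]
```

View pics/t3c.png

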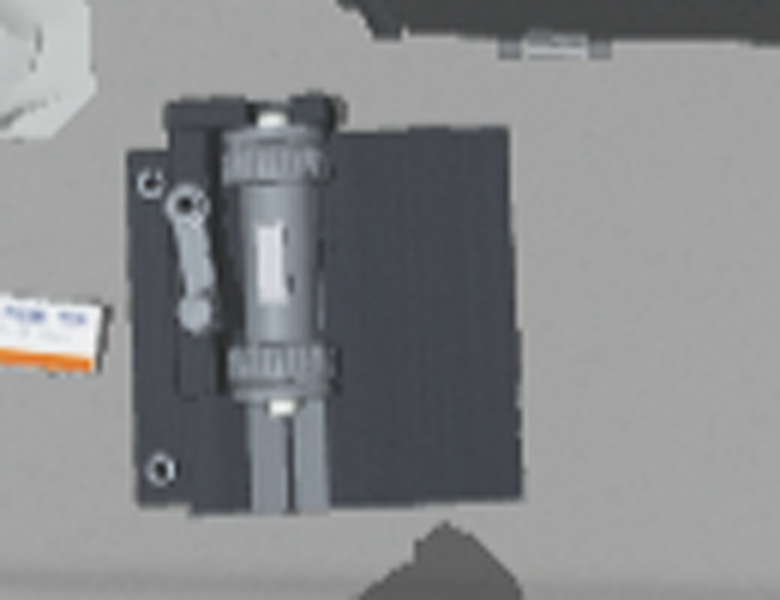

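The column is home: the plugs are at local x +48.6 and -47.4, and the far plug is in the slot at crop (270,118). Next is the keeper post at crop (196,311), about (-16.5, 21.7) local.

```bash
python3 -m jog '[[-2,1,-1.5,0,0,0],[-5,3.5,-1.5,0,0,0],[-9,5.4,-1.5,0,0,0],[-13,5.4,-1.5,0,0,0],[-16.8,5.4,-1.5,0,0,0],[-16.8,5.4,-1.5,0,0,0],[-16.8,5.4,-1.5,0,0,0],[-16.8,5.4,-1.5,0,0,0]]'; python3 w.py -10 55 50
```

```text
time_s: 10.65
ee_pos: [0.4809, 0.3381, 0.2887]
eef_rot: [-3.141, -0.001, -3.076]
force: [-0.6, -0.2, -0.8]
grip_width: 0.0005
grip_force: 0.0
tip local mm [-10.6  54.7  89.7] F [-0.6 -0.2 -0.8] t 10.7 grip 0.0005 yaw err -3.142
row [-0.07  0.03  3.97] [-0.    -0.001 -0.   ]
```

```bash
python3 -m jog '[[0,0,2,0,0,0],[0,0,4,0,0,0],[0,0,4,0,0,0],[0,-0.5,4,0,0,0],[0,-1.0,4,0,0,0],[0,-1.3,4,0,0,0],[0,-1.6,4,0,0,0],[0,-1.9,4,0,0,0]]'; python3 w.py; python3 -m jog '[[0,-0.3,0,0,0,0],[0,-0.6,0,0,0,0],[0,-0.9,0,0,0,0],[0,-1.2,0,0,0,0],[0,-1.5,0,0,0,0],[0,-1.5,0,0,0,0]]'; python3 w.py
```

```text
time_s: 11.45
ee_pos: [0.4826, 0.319, 0.2497]
eef_rot: [3.141, 0.001, -3.076]
force: [1.4, 1.5, 1.5]
grip_width: 0.0006
grip_force: 1.0
tip local mm [-9.8 35.9 50.7] F [1.4 1.5 1.5] t 11.4 grip 0.0006 yaw err -3.142
time_s: 12.05
ee_pos: [0.4836, 0.304, 0.2492]
eef_rot: [3.141, 0.0, -3.076]
force: [0.5, 2.6, 0.6]
grip_width: 0.0008
grip_force: 1.3
tip local mm [-10.   20.7  50.2] F [0.5 2.6 0.6] t 12.1 grip 0.0008 yaw err -3.142
```

```bash
python3 -m jog '[[0,0.6,0,0,0,0],[2.2,0.6,0,0,0,0],[2.4,0.6,0,0,0,0],[2.4,0.6,0,0,0,0],[2.4,-2.5,0,0,0,0],[2.4,-2.5,0,0,0,0],[2.4,-2.5,0,0,0,0]]'; python3 w.py; python3 -m jog '[[-0.4,0,0,0,0,0],[-0.8,0,0,0,0,0],[-1.2,0,0,0,0,0],[-1.5,0,0,0,0,0],[-1.8,0,0,0,0,0],[-2.1,0,0,0,0,0],[-2.4,0,0,0,0,0],[-2.7,0,0,0,0,0]]'; python3 w.py
```

```text
time_s: 12.75
ee_pos: [0.4618, 0.2776, 0.2493]
eef_rot: [3.141, 0.0, -3.077]
force: [0.2, 0.5, 0.9]
grip_width: 0.0004
grip_force: 0.0
tip local mm [-33.4  -4.3  50.3] F [0.2 0.5 0.9] t 12.8 grip 0.0004 yaw err -3.143
time_s: 13.55
ee_pos: [0.4882, 0.2794, 0.2488]
eef_rot: [-3.141, -0.001, -3.075]
force: [-4.4, -5.8, -0.7]
grip_width: 0.0006
grip_force: 2.3
tip local mm [-7.3 -4.4 49.8] F [-4.4 -5.8 -0.7] t 13.6 grip 0.0006 yaw err -3.141
```

```bash
python3 -m jog '[[-0.2,0,0,0,0,0],[-0.4,0,0,0,0,0],[-0.6,0,0,0,0,0],[-0.8,0,0,0,0,0],[-1.0,0,0,0,0,0],[-1.0,0,0,0,0,0]]'; python3 w.py; python3 -m jog '[[-0.1,0,0,0,0,0],[-0.1,0,0,0,0,0]]'; python3 w.py; python3 sc.py s6
```

```text
time_s: 14.15
ee_pos: [0.4983, 0.2802, 0.2492]
eef_rot: [3.141, 0.0, -3.075]
force: [-1.1, -0.9, -0.7]
grip_width: 0.0003
grip_force: 0.3
tip local mm [ 3.1 -4.  50.2] F [-1.1 -0.9 -0.7] t 14.2 grip 0.0003 yaw err -3.142
time_s: 14.35
ee_pos: [0.4989, 0.2803, 0.2491]
eef_rot: [-3.141, -0.001, -3.075]
force: [-5.2, -0.6, 1.6]
grip_width: 0.0007
grip_force: 2.9
tip local mm [ 3.4 -4.  50.1] F [-5.2 -0.6  1.6] t 14.3 grip 0.0007 yaw err -3.141
exp plug end at col x -17: [239.1 256.7]
```

View pics/s6c.png

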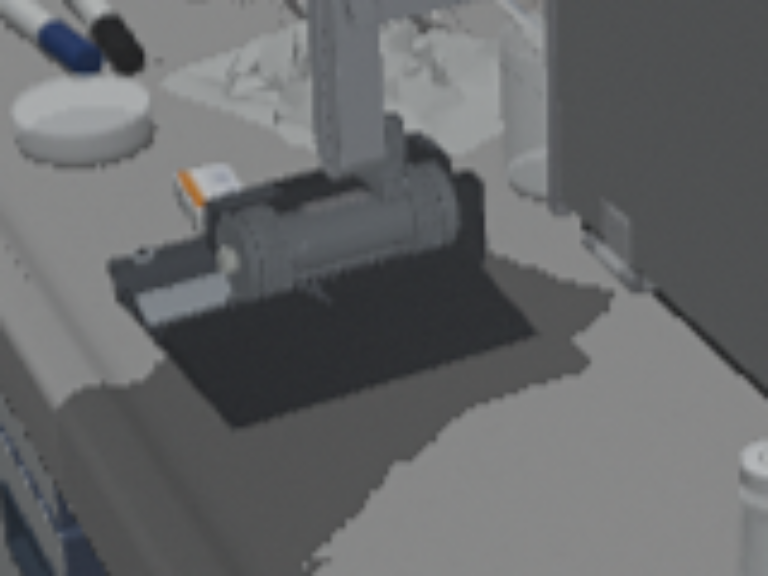

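```bash
python3 -m jog '[[-0.1,0,0,0,0,0],[-0.15,0,0,0,0,0],[-0.15,0,0,0,0,0]]'; python3 w.py; python3 -m jog '[[0.5,0,0,0,0,0],[1.5,0,0,0,0,0],[2.5,0,-3,0,0,0],[6,0,-6,0,0,0],[10,0,-6,0,0,0],[16,0,-6,0,0,0],[18,0,-6,0,0,0],[18,0,-6,0,0,0]]'; python3 look.py t4 22
```

```text
time_s: 14.7
ee_pos: [0.4998, 0.2804, 0.249]
eef_rot: [-3.141, -0.004, -3.075]
force: [-14.3, -3.0, 7.3]
grip_width: 0.0007
grip_force: 7.0
tip local mm [ 3.8 -4.  50. ] F [-14.3  -3.    7.3] t 14.7 grip 0.0007 yaw err -3.141
time_s: 15.5
ee_pos: [0.3181, 0.2681, 0.3093]
eef_rot: [3.141, 0.001, -3.074]
force: [0.5, -0.5, -0.7]
grip_width: 0.0006
grip_force: 0.0
7 [269.7 241.6] [48.6  0.7]
49 [269.5 265.4] [0.8 2.7]
8 [271.5 289.5] [-47.4   0.4]
```

View pics/t4c.png

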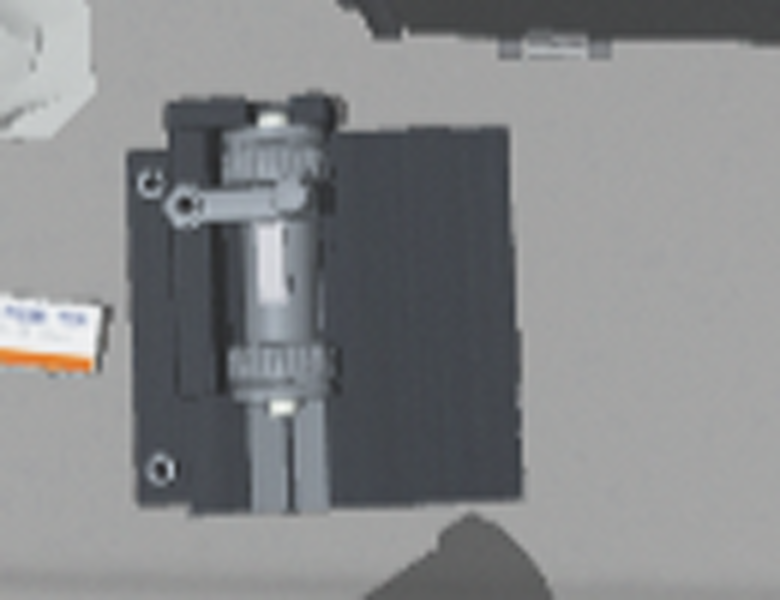

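The keeper lies fully across the column, from its pivot at crop (186,204) to the post at (292,193). The column hasn't moved from home and the arm is clear, so I'll hand in.

```bash
python3 -c "
from station import ctrl
print(ctrl.hand_in())"
```

```text
the job is handed in; nothing more can be done
None
```

I rolled the column into the groove, pushed it home against the end stop and swung the keeper fully across it; I handed the job in at about 15.6 s with the arm clear, and no verdict came back.

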